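Refit the vent valve's pointer knob and hold it pressed in

TASK

The vent valve with the bare D-shaped spindle has lost its knob: pick up the loose pointer knob, turn it so that the flat in its bore matches the flat of the spindle (nose the same way as the valve's side port), and push it fully home on the spindle. Then press it down to the spring's stop to hold the vent open, and finish like that, with the gripper's fingers still on the knob keeping it pressed down. Leave the other valve alone and do not knock the other things on the bench about.

Things in the scene. Friction and masses are not known exactly. Their poses are not given: they have to be found in the camera images.
- knob: Loose grey pointer knob, 60 g, upright, bore down. Origin: centre of underside; z up. Skirt 60 mm across, 18.5 high; on it a bar grip 14 wide (y), x -27 to +17, top z 42 mm, tapering to a nose with tip at x +44 (z 18.5 to 36), overhanging the skirt. Blind D-bore below: radius 7.75, 15.5 deep, flat on the nose's side (+x), 2.75 from the axis. Fingertips may rest on the skirt beside the bar.
- knob_nose (a point): Top of the tip of the knob's nose, at (44, 0, 36) mm in the knob's frame.
- spindle_tip (a point): Centre of the top of the valve's bare steel D-spindle, 128 mm above the bench when unpressed; z up, x points square out of its flat. Radius 7 mm, flat 2 mm from the axis: 0.75 mm play all round in the knob; top 2 mm tapered. Stands 28 mm out of the dark bonnet. It cannot turn, only slide down on its spring. Knob home: the knob's underside is 15.5 mm below this point.
- spindle (a joint): How far the spindle is pushed down, m: 0 = sprung up, 0.008 = on its stop (vent open). The spring takes 6 N to start moving and 14 N at the stop, and pushes the spindle back when let go.
- valve: Steel vent valve carrying the bare spindle, fixed to the bench; origin: centre of its underside, on the spindle's axis. Base 80 mm across, bonnet flange 68 mm across, top 87 mm up; dark bonnet 34 mm across to 100 mm. Its side port, a tube with a 48 mm flange ending 82 mm from the axis, points along its x, the same way as the spindle's flat.
- valve2: A like valve fixed to the bench, with a round grey knob 42 mm across already fitted (top 138 mm up): not to be touched. Origin at the centre of its underside; it may stand left or right of the other valve.
- round_knob: Loose round grey knob without bar or nose, 42 mm across, 32 mm high, a bystander; origin at the centre of its underside.
- clamp_ring: Loose aluminium ring, 52 mm across, 16 mm high, a bystander; origin at the centre of its underside.
- blank_flange: Loose steel disc, 70 mm across, 12 mm thick, a bystander; origin at the centre of its underside.
- bottle: White plastic bottle, 60 mm across, 150 mm high, a bystander; origin at the centre of its underside.
- wrench: Wrench lying on the bench, a bystander.
- hex_key: Small L-shaped hex key lying on the bench, 90 mm long, a bystander.
- dish: Small steel dish, 90 mm across, 30 mm high, a bystander; origin at the centre of its underside.
Things that resemble listed ones, but are neither listed nor needed, are in the scene too. Leave any blue look-alike of the knob alone. What is shaped like the valve but orange is not meant.

How it is judged:
By the outcome, as a careful person would: the job done as asked, in the order asked, and still so for the second after the job is handed in, while the arm keeps its last pose, push and grip.
It also fails if it takes over 45 s, if anything falls off the work surface, if the arm or the gripper's body presses on something with over 40 N, if the wrist force passes 120 N, or if a joint passes its speed limit or range.

ROBOT

A 7-joint arm with a two-finger parallel gripper is mounted at the origin on the work surface. World frame = base frame: x ahead of the robot, y to its left, z up, the work surface at z = 0. Lengths are in m, angles in degrees, forces in N, time in s.
With the tool pointing down it reaches from about 0.425 to 0.875 m from the base axis. Payload 8.4 kg.
Tool frame: the origin (TCP) lies at the very end of the fingers, on their centre line; the grasp point (between the pads) lies 19 mm behind it; z points along the fingers, y is the direction in which the jaws open and shut (so a half turn about z gives the same grasp; the last joint's range is limited). The gripper opens to 85 mm and grips with 20 to 120 N. Pads are 22 mm wide; open, the fingers measure 114 mm over their backs; the gripper's body (76 mm by 85 mm) begins 54 mm behind the grasp point. The pads swing forward as they close: fully open they stand 13 mm farther back than shut.
Start: joints at [63.816, 19.091, 2.286, 83.961, -0.768, 76.965, -3.352], TCP at [0.228, -0.609, 0.231] pointing down, gripper open.
Joint ranges: [-147.57, 147.57], [-21.85, 119.76], [-74.77, 79.35], [14.55, 137.4], [-85.83, 265.84], [4.83, 119.75], [-152.11, 152.11]. Speed limits (degrees/s): [127.2, 127.2, 159.86, 159.86, 180, 180, 180].

INTERFACE

Orientations are given as [roll, pitch, yaw] about the fixed x, y, z axes, in that order (R = Rz(yaw) Ry(pitch) Rx(roll)).
In Python, from workcell import telemetry, cams, bot gives the robot as it stands.
- The arm moves only by the tool apply_moves, never from a script. Its argument "steps" is a list of rows, each a list of 3 entries, a list of its own where there are three numbers: the shift along the world's x, y, z in m, then the turn, a rotation vector about the world's x, y, z in rad, then the closure, from -1 (fully open) to 1 (shut). A call has 1 to 10 rows; each row is the pose to reach, as a shift and turn from the pose commanded when the call began; what a row does not reach only later rows make up. A row lasts 1/8 s, in which the tool goes at most 62.5 mm and 10.7 degrees, less where a joint would pass 70% of its speed; a pose out of reach is approached as far as the arm can. A call with a gripper value outside its range is refused whole. The fingers move at their own pace and stop on an object; "force" is the grip in N (left out, the last holds). Time passes only in rows, so rows that repeat a pose let the fingers close. It gives the time, the measured TCP pose, the force and the opening at its end, in the units of the state.
- telemetry.observe(): the state, without advancing time (a new reading comes with each control period).
- cams.read_camera(name): name is "side" or "top"; returns a dict with "pixels" (480x640x3 uint8, blue, green, red), "mtx" (3x3 intrinsics, pixels), "world_from_camera" (4x4, takes a point from camera to world coordinates). Camera axes: x right, y down, z forward; pixel columns grow to the right and rows downward; lengths in m; the calibration is good to about 2 mm. A picture is of the moment at which its call begins. There is no depth.
- bot.finish_job(): hands the job in, once; it reports no verdict.
The state is a dict: "time": time; "joints": joint angles; "joint_vel": joint speeds; "joint_efforts": joint torques, N m; "eef_pos": TCP position; "orientation": TCP orientation; "ft_force": force on the tool from outside, world axes, zero at the start; "moment": the same for the moment, N m; "grip_width": opening from 0.0 (shut) to 1.0 (fully open).
Only numpy, scipy, OpenCV 4.12 (cv2) and the standard library are available. Lean on these libraries where they do the work, as an engineer would, in place of code of your own. Each camera call takes 0.05 s, during which the arm holds its last target.

## Working session

There is one attempt and no reset: what is moved stays moved. The work goes in short steps, Python scripts to look and compute and a tool call to move; the robot and the scene stay as the last step left them, time stands still between calls to the robot, and variables do not carry over. Pictures are saved under pics/ and viewed, and the job is handed in when it is done.

Besides the shell and the picture viewer there is one more tool, called after "Call:" as name(argument=value, ...) on one line, values as JSON. apply_moves: Moves the arm, as the interface text tells. Its arguments: {"type":"object","properties":{"steps":{"type":"array","items":{"type":"array"}},"force":{"type":"number"}},"required":["steps"]}

```bash
ls; mkdir -p pics
python3 - <<'E'
from workcell import telemetry, cams
import cv2, pickle
for n in ("side","top"):
    r=cams.read_camera(n); cv2.imwrite(f"pics/{n}0.png",r["pixels"]); pickle.dump(r,open(f"{n}0.pkl","wb"))
    print(n,r["mtx"].round(1).tolist(),r["world_from_camera"].round(4).tolist())
print(telemetry.observe())
E
```

```text
pics
side [[545.7, 0.0, 323.6], [0.0, 545.7, 246.5], [0.0, 0.0, 1.0]] [[0.999, -0.0394, 0.0231, 0.4715], [-0.0432, -0.6516, 0.7573, -0.9044], [-0.0147, -0.7575, -0.6526, 0.9339], [0.0, 0.0, 0.0, 1.0]]
top [[614.1, 0.0, 319.3], [0.0, 614.1, 234.1], [0.0, 0.0, 1.0]] [[0.0002, -0.9825, 0.1863, 0.2016], [-0.9999, -0.003, -0.015, 0.0499], [0.0153, -0.1863, -0.9824, 1.6843], [0.0, 0.0, 0.0, 1.0]]
{'time': 0.1, 'joints': array([63.81723332, 19.12727842,  2.28442255, 84.00786065, -0.76932822,
       76.96701286, -3.35302903]), 'joint_vel': array([ 0.04636621, -0.10849549,  0.0204009 , -0.04741579,  0.05248192,
        0.04342536,  0.04282399]), 'joint_efforts': array([ 4.69233652e-03, -6.60016322e+01,  1.37083679e+00, -4.06467032e+01,
        1.71672221e-02,  8.96605372e-03,  3.87334069e-05]), 'eef_pos': array([ 0.22745637, -0.60843576,  0.23049908]), 'orientation': array([-1.79913182e+02,  4.19414620e-03,  2.04966728e+01]), 'ft_force': array([ 0.8747501 , -0.18756761, -0.04350495]), 'moment': array([ 0.06972186,  0.02355547, -0.0581806 ]), 'grip_width': 0.9998953113207022}
```

View pics/side0.png

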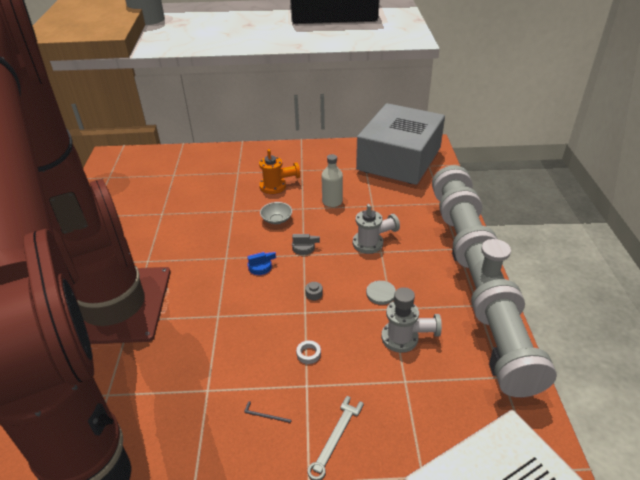

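View pics/top0.png

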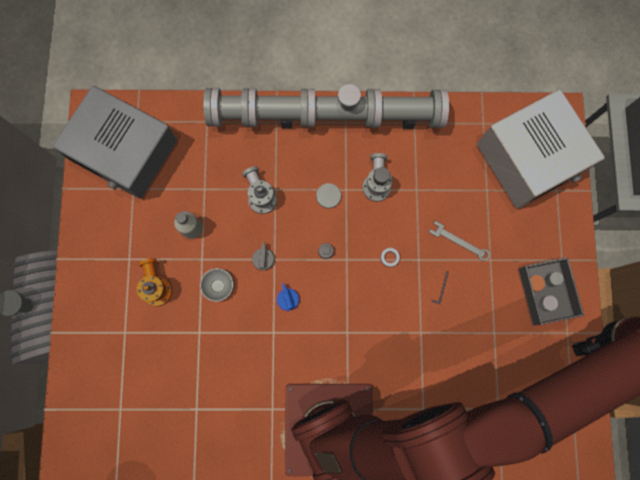

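Side view: the grey pointer knob is at (304,243), the blue look-alike at (261,263). The bare-spindle valve is at (369,230), the fitted valve at (402,325), and the orange look-alike at (272,175). In the top view the knob is at (263,257) and the valve at (261,195). I'll enlarge the knob and valve to confirm.

Run:
```python
import cv2, numpy as np
t=cv2.imread("pics/top0.png"); s=cv2.imread("pics/side0.png")
a=cv2.resize(t[150:280,220:310],None,fx=4.4,fy=4.4,interpolation=cv2.INTER_CUBIC)  # 396x572
b=cv2.resize(s[195:260,285:405],None,fx=3.3,fy=3.3,interpolation=cv2.INTER_CUBIC)
c=np.zeros((572,800,3),np.uint8); c[:,:396]=a; c[:b.shape[0],400:400+b.shape[1]]=b[:, :400]
d=cv2.resize(s[195:260,340:405],None,fx=5.4,fy=5.4,interpolation=cv2.INTER_CUBIC); c[220:220+d.shape[0],400:400+d.shape[1]]=d[:352]
cv2.imwrite("pics/crop0.png",c)
```

```text
(no output)
```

View pics/crop0.png

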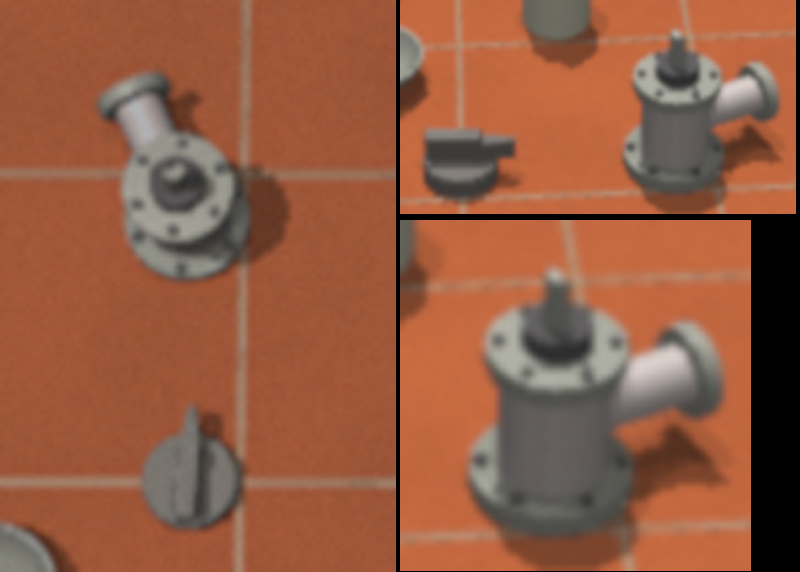

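Confirmed: the grey bar knob with a nose, and the grey valve with the thin bare spindle. I'll fit simple model silhouettes for pose, per camera and jointly.

```bash
cat > fit.py <<'E'
import cv2, numpy as np, pickle
from scipy.optimize import minimize
S=8
def proj(cam,P):
    T=np.linalg.inv(cam["world_from_camera"]); K=cam["mtx"]
    q=(T[:3,:3]@np.atleast_2d(P).T+T[:3,3:]); q=K@q; return (q[:2]/q[2]).T
def cyl(r,z0,z1,n=48,c=(0,0)):
    a=np.linspace(0,2*np.pi,n,endpoint=False)
    return np.vstack([np.c_[c[0]+r*np.cos(a),c[1]+r*np.sin(a),0*a+z] for z in(z0,z1)])
def cylx(r,x0,x1,zc,n=48):
    a=np.linspace(0,2*np.pi,n,endpoint=False)
    return np.vstack([np.c_[0*a+x,r*np.cos(a),zc+r*np.sin(a)] for x in(x0,x1)])
def box(x0,x1,y,z0,z1): return np.array([[x,s*y,z] for x in(x0,x1) for s in(-1,1) for z in(z0,z1)])
def knob(t=2.):
    nose=np.array([[17,s*7,z] for s in(-1,1) for z in(18.5,36)]+[[44,s*t,z] for s in(-1,1) for z in(18.5,36)])
    return [h/1e3 for h in (cyl(30,0,18.5),box(-27,17,7,18.5,42),nose)]
def valve(pz,tb,fb,rt,rb,ft):
    return [h/1e3 for h in (cyl(40,0,tb),cyl(rb,0,87),cyl(34,87-fb,87),cyl(17,87,100),cyl(6,100,127),cylx(rt,0,80,pz),cylx(24,82-ft,82,pz))]
def pose(h,x,y,yaw,z=0,):
    c,s=np.cos(yaw),np.sin(yaw); R=np.array([[c,-s,0],[s,c,0],[0,0,1]]); return h@R.T+[x,y,z]
def render(cam,parts,roi):
    u0,v0,u1,v1=roi; im=np.zeros(((v1-v0)*S,(u1-u0)*S),np.uint8)
    for p in parts:
        q=(proj(cam,p)-[u0,v0]+.5)*S-.5
        h=cv2.convexHull(q.astype(np.float32))
        cv2.fillConvexPoly(im,np.round(h*16).astype(np.int32),255,shift=4)
    f=cv2.resize(im,(u1-u0,v1-v0),interpolation=cv2.INTER_AREA).astype(float)/255
    return cv2.GaussianBlur(f,(0,0),.6)
def soft(img,roi):
    u0,v0,u1,v1=roi; c=img[v0:v1,u0:u1].astype(float)
    # orange-ness: (R-B)/R
    r=(c[...,2]-c[...,0])/np.maximum(c[...,2],20)
    bg=np.median(r[r>.5]); fg=np.median(r[r<.3])
    return np.clip((bg-r)/(bg-fg),0,1)
E
cat > run1.py <<'E'
from fit import *
C={n:pickle.load(open(f"{n}0.pkl","rb")) for n in("side","top")}
def go(rois,model,x0,ne,step,cams):
    M={n:soft(C[n]["pixels"],rois[n]) for n in cams}
    def f(p):
        parts=[pose(h,*p[:3]) for h in model(*p[3:3+ne])]
        return sum(((render(C[n],parts,rois[n])-M[n])**2).sum() for n in cams)
    best=None
    for k in range(3):
        sim=np.vstack([x0]+[np.array(x0)+np.eye(len(x0))[i]*step[i] for i in range(len(x0))])
        r=minimize(f,x0,method="Nelder-Mead",options=dict(initial_simplex=sim,maxiter=600,xatol=1e-5)); x0=r.x
    print(cams,r.fun.round(2),(r.x[:2]*1e3).round(1),np.degrees(r.x[2]).round(1),r.x[3:].round(1)); return r.x,M
def ray(cam,uv,z):
    T=cam["world_from_camera"]; d=T[:3,:3]@np.linalg.inv(cam["mtx"])@[*uv,1]; o=T[:3,3]; return (o+d*(z-o[2])/d[2])
k0=ray(C["top"],(263.2,259.1),.0185); v0=ray(C["top"],(260.9,193.2),.087)
print("init",k0,v0)
kr=dict(top=(245,235,280,275),side=(285,228,325,258))
vr=dict(top=(236,160,285,220),side=(345,200,405,256))
out={}
for cams in (["top"],["side"],["top","side"]):
    xk,Mk=go(kr,lambda t:knob(t),[k0[0],k0[1],0,3],1,[.005,.005,.2,1],cams)
    xv,Mv=go(vr,valve,[v0[0],v0[1],.4,45,12,12,16,26,10],6,[.005,.005,.2,4,2,2,2,2,2],cams)
pan=[]
for n in("top","side"):
    for rois,M,parts in((kr,Mk,[pose(h,*xk[:3]) for h in knob(xk[3])]),(vr,Mv,[pose(h,*xv[:3]) for h in valve(*xv[3:])])):
        r=render(C[n],parts,rois[n]); z=np.zeros_like(r)
        pan.append(cv2.resize(np.dstack([z,r,M[n]]),(380,280),interpolation=cv2.INTER_NEAREST))
cv2.imwrite("pics/fit1.png",(255*np.vstack([np.hstack(pan[:2]),np.hstack(pan[2:])])).astype(np.uint8))
E
python3 run1.py
```

```text
init [0.44735434 0.17804016 0.0185    ] [0.61543209 0.18197983 0.087     ]
['top'] 21.38 [449.7 179.1] -1.4 [1.5]
['top'] 25.41 [619.9 184.9] 24.8 [37.3 19.6 20.3 15.6 20.2  7.1]
['side'] 17.29 [451.1 179.4] -0.2 [-0.]
['side'] 28.01 [620.5 184.7] 26.9 [40.7 11.7  8.3 14.3 25.7  6.3]
['top', 'side'] 41.01 [450.3 179.2] -1.6 [0.6]
['top', 'side'] 57.66 [620.  184.6] 25.3 [41.9 12.1  7.5 15.1 25.3  7.4]
```

View pics/fit1.png

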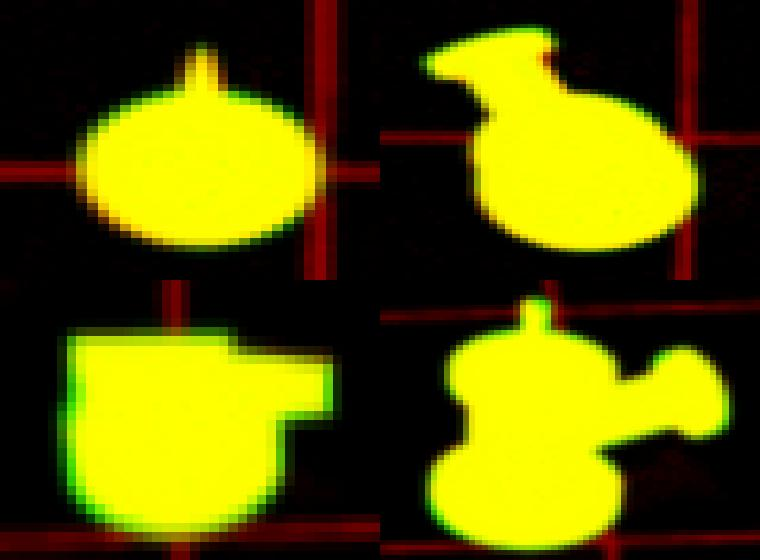

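The fits agree within about 1 mm across the cameras. The knob is at (450.3, 179.2) mm with yaw about -1.3°, and the valve at (620.0, 184.6) mm with yaw about 25.5°. I'm swinging over, tool yaw to match the knob.

Call:
apply_moves(steps=[[[0.04,0.045,0],[0,0,-0.02],-1],[[0.08,0.09,0],[0,0,-0.04],-1],[[0.12,0.135,0],[0,0,-0.06],-1],[[0.16,0.18,0],[0,0,-0.08],-1],[[0.2,0.225,0],[0,0,-0.1],-1],[[0.24,0.27,0],[0,0,-0.12],-1],[[0.28,0.315,0],[0,0,-0.14],-1],[[0.31,0.355,0],[0,0,-0.16],-1],[[0.33,0.385,0],[0,0,-0.18],-1],[[0.33,0.385,0],[0,0,-0.18],-1]], force=60)

```text
time: 1.35
eef_pos: [0.5591, -0.22, 0.2308]
orientation: [-179.9, -0.0, 10.5]
ft_force: [-0.6, -0.2, 0.6]
grip_width: 1.0
```

Call:
apply_moves(steps=[[[-0.01,0.055,0],[0,0,-0.03],-1],[[-0.025,0.11,0],[0,0,-0.06],-1],[[-0.04,0.165,0],[0,0,-0.1],-1],[[-0.055,0.22,0],[0,0,-0.13],-1],[[-0.07,0.275,-0.02],[0,0,-0.16],-1],[[-0.085,0.325,-0.05],[0,0,-0.19],-1],[[-0.1,0.37,-0.08],[0,0,-0.206],-1],[[-0.109,0.399,-0.11],[0,0,-0.206],-1],[[-0.109,0.399,-0.11],[0,0,-0.206],-1],[[-0.109,0.399,-0.11],[0,0,-0.206],-1]])

```text
time: 2.6
eef_pos: [0.4492, 0.1739, 0.1216]
orientation: [180.0, -0.0, -1.7]
ft_force: [0.8, 0.1, 0.0]
grip_width: 1.002
```

Run:
```python
from workcell import telemetry, cams
import cv2, pickle, numpy as np
o=telemetry.observe(); print(o["eef_pos"],o["orientation"],o["joints"].round(1),o["ft_force"])
r=cams.read_camera("side"); pickle.dump(r,open("side1.pkl","wb"))
t=cams.read_camera("top"); pickle.dump(t,open("top1.pkl","wb"))
a=cv2.resize(r["pixels"][130:280,210:430],None,fx=2.6,fy=2.6,interpolation=cv2.INTER_CUBIC)
cv2.imwrite("pics/s1.png",a)
```

```text
[0.44921935 0.17389904 0.12157246] [ 1.79976030e+02 -9.39986072e-03 -1.69015113e+00] [   4.7    7.2  -32.9  113.1    4.5   61.  -121.8] [0.8405576  0.06725505 0.03581423]
```

View pics/s1.png

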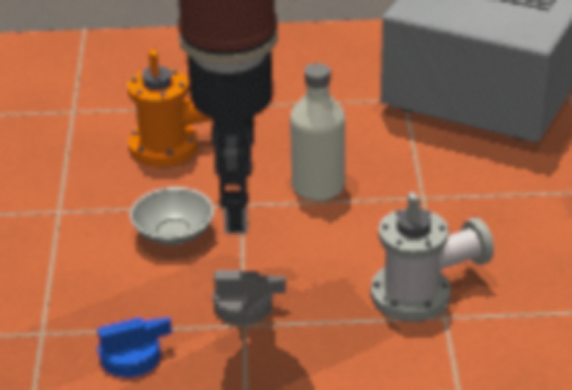

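Call:
apply_moves(steps=[[[0.001,0.005,-0.03],[0,0,0.005],-1],[[0.001,0.005,-0.06],[0,0,0.005],-1],[[0.001,0.005,-0.085],[0,0,0.005],-1],[[0.001,0.005,-0.1],[0,0,0.005],-1],[[0.001,0.005,-0.1],[0,0,0.005],-1],[[0.001,0.005,-0.1],[0,0,0.005],-1]])

```text
time: 3.45
eef_pos: [0.4504, 0.1803, 0.0223]
orientation: [-180.0, -0.1, -1.4]
ft_force: [-0.5, 0.3, 0.2]
grip_width: 1.002
```

Call:
apply_moves(steps=[[[0,-0.0005,-0.0015],[0,0,0],-0.2],[[0,-0.0005,-0.0015],[0,0,0],0.2],[[0,-0.0005,-0.0015],[0,0,0],1],[[0,-0.0005,-0.0015],[0,0,0],1],[[0,-0.0005,-0.0015],[0,0,0],1],[[0,-0.0005,-0.0015],[0,0,0],1],[[0,-0.0005,-0.0015],[0,0,0],1],[[0,-0.0005,-0.0015],[0,0,0],1]], force=60)

```text
time: 4.45
eef_pos: [0.4499, 0.1798, 0.0201]
orientation: [-180.0, -0.0, -1.3]
ft_force: [-0.6, 0.6, 5.4]
grip_width: 0.148
```

Run:
```python
from workcell import telemetry, cams
import cv2
o=telemetry.observe(); print(o["eef_pos"],o["orientation"],o["ft_force"],o["grip_width"])
r=cams.read_camera("side")
cv2.imwrite("pics/s2.png",cv2.resize(r["pixels"][180:280,260:360],None,fx=5,fy=5,interpolation=cv2.INTER_CUBIC))
```

```text
[0.44985768 0.17984344 0.02008143] [-1.79987358e+02 -2.81116329e-02 -1.32852617e+00] [-0.61876543  0.57799251  5.38383485] 0.14845429771592328
```

View pics/s2.png

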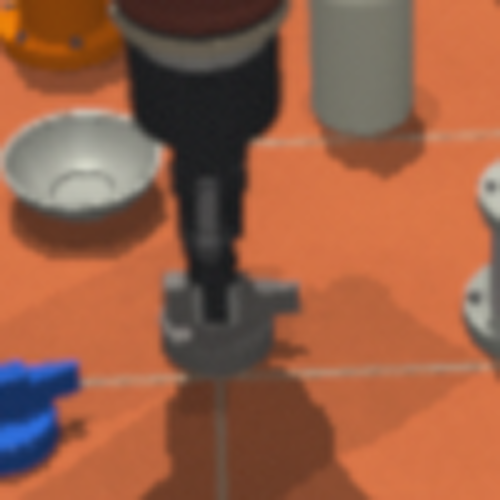

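The image shows both fingers on the bar with tips on the skirt, and the opening and about 5 N of upward contact agree with that. Next I lift and carry it over the spindle, turned to yaw 25.5°.

Call:
apply_moves(steps=[[[0,0,0.03],[0,0,0],1],[[0,0,0.08],[0,0,0],1],[[0,0,0.13],[0,0,0.08],1],[[0.03,0.001,0.155],[0,0,0.18],1],[[0.07,0.002,0.155],[0,0,0.28],1],[[0.11,0.003,0.155],[0,0,0.38],1],[[0.145,0.004,0.155],[0,0,0.44],1],[[0.165,0.005,0.155],[0,0,0.468],1],[[0.17,0.005,0.155],[0,0,0.468],1],[[0.17,0.005,0.155],[0,0,0.468],1]])

```text
time: 5.75
eef_pos: [0.619, 0.1848, 0.1743]
orientation: [-180.0, 0.1, 25.5]
ft_force: [0.8, 0.4, -0.7]
grip_width: 0.144
```

Call:
apply_moves(steps=[[[0,0,0],[0,0,0],1],[[0,0,0],[0,0,0],1]])

```text
time: 6.0
eef_pos: [0.6191, 0.1847, 0.1751]
orientation: [180.0, -0.0, 25.5]
ft_force: [-0.6, -0.1, -0.8]
grip_width: 0.147
```

Run:
```python
from workcell import telemetry, cams
import cv2, pickle, numpy as np
o=telemetry.observe(); print(o["eef_pos"],o["orientation"],o["joints"].round(1),o["ft_force"],o["grip_width"])
P=[]
for n,(u,v) in (("side",(370,205)),("top",(262,190))):
    r=cams.read_camera(n); pickle.dump(dict(r,o=o),open(f"{n}3.pkl","wb"))
    P.append(cv2.resize(r["pixels"][v-45:v+55,u-40:u+40],None,fx=5,fy=5,interpolation=cv2.INTER_CUBIC))
cv2.imwrite("pics/s3.png",np.hstack(P))
```

```text
[0.61913423 0.18474623 0.17512788] [ 1.79982184e+02 -1.20736877e-02  2.54929819e+01] [  4.3  24.  -32.7  87.2  13.3  72.7 -94.6] [-0.62450185 -0.09179712 -0.78372969] 0.14651300188540345
```

View pics/s3.png

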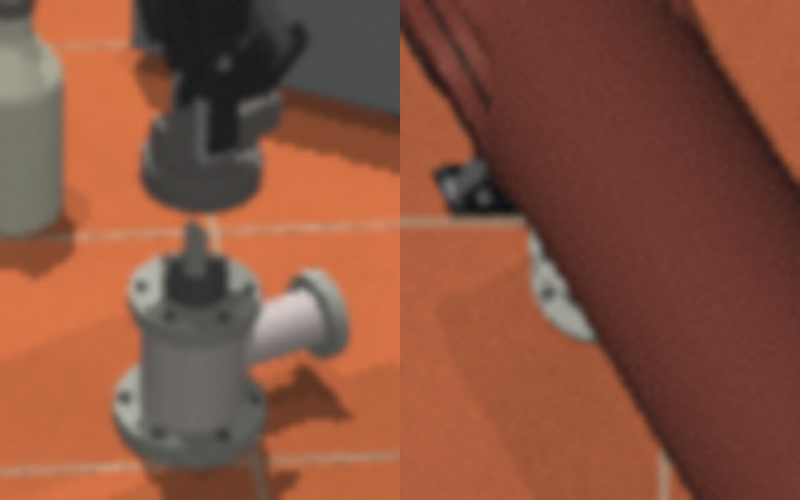

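```bash
cat > run3.py <<'E'
from fit import *
import sys
tag=sys.argv[1]
c=pickle.load(open(f"side{tag}.pkl","rb")); o=c["o"]; z=o["eef_pos"][2]-.0201
x,y,_=o["eef_pos"]; yaw=np.radians(o["orientation"][2])
q=proj(c,pose(cyl(30,0,18.5)/1e3,x,y,yaw,z)); print(q.min(0),q.max(0))
u0=int(q[:,0].min())-5;u1=int(q[:,0].max())+6;v1=int(q[:,1].max())+4
vmid=proj(c,[x,y,z+.012])[0,1]
roi=(u0,int(vmid),u1,v1)
M=soft(c["pixels"],roi)
u,v=proj(c,[x,y,z-.02])[0]
sp=proj(c,[.6205,.1847,.128])[0]; print("spindle px",sp,"roi",roi)
W=np.ones_like(M); 
vv,uu=np.mgrid[roi[1]:roi[3],roi[0]:roi[2]]
W[(abs(uu-sp[0])<6)&(vv>sp[1]-4)]=0   # spindle region
def f(p): return (W*(render(c,[pose(h,p[0],p[1],yaw,z) for h in knob()],roi)-M)**2).sum()
best=min((minimize(f,[x+dx,y+dy],method="Nelder-Mead",options=dict(initial_simplex=[[x+dx,y+dy],[x+dx+.003,y+dy],[x+dx,y+dy+.003]],xatol=1e-5)) for dx in(-.002,.002) for dy in(-.002,.002)),key=lambda r:r.fun)
print(best.fun,(best.x*1e3).round(2),"TCP",x*1e3,y*1e3)
R=render(c,[pose(h,*best.x,yaw,z) for h in knob()],roi)
cv2.imwrite(f"pics/f{tag}.png",cv2.resize(255*np.dstack([0*R,R,M*W]),None,fx=14,fy=14,interpolation=cv2.INTER_NEAREST))
# refit upper spindle in before image, side0: spindle + bonnet only
E
python3 run3.py 3
cat > run0.py <<'E'
from fit import *
c=pickle.load(open("side0.pkl","rb")); 
# spindle+flange only, side cam, z<=.. using roi above flange middle
p0=proj(c,[.6205,.1847,.087])[0]
roi=(345,200,390,int(p0[1])+2); M=soft(c["pixels"],roi)
def f(p): return ((render(c,[pose(h,p[0],p[1],np.radians(25.5)) for h in valve(42,12,8,15,25,7)],roi)-M)**2)[:, :].sum()
r=minimize(f,[.62,.184],method="Nelder-Mead",options=dict(initial_simplex=[[.62,.184],[.623,.184],[.62,.187]],xatol=1e-5)); print(r.fun,r.x*1e3)
E
python3 run0.py
```

```text
[356.98114176 182.11328864] [381.95017744 202.56365729]
spindle px [369.36368091 204.22432107] roi (351, 191, 387, 206)
3.1036787750856694 [620.51 189.75] TCP 619.1342332340995 184.7462298646715
8.524199148432794 [620.06858158 182.54591513][ WARN:0@0.859] global loadsave.cpp:1063 imwrite_ Unsupported depth image for selected encoder is fallbacked to CV_8U.
```

View pics/f3.png

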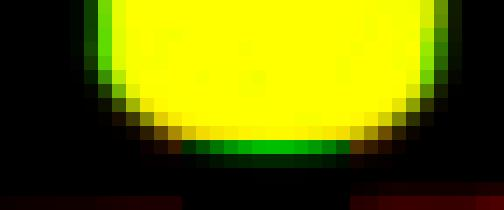

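```bash
cat >> fit.py <<'E'
def soft(img,roi):
    u0,v0,u1,v1=roi; c=img[v0:v1,u0:u1].astype(float)
    r=(c[...,2]-c[...,0])/np.maximum(c[...,2],20)
    core=cv2.erode((r<.35).astype(np.uint8),np.ones((3,3),np.uint8))>0
    b0=cv2.erode((r>.6).astype(np.uint8),np.ones((3,3),np.uint8))>0
    bg=np.median(c[b0],axis=0)
    # local fg colour: inpaint core colours outwards
    img8=c.astype(np.uint8); fg=cv2.inpaint(img8,(~core).astype(np.uint8)*255,3,cv2.INPAINT_NS).astype(float)
    bgl=cv2.inpaint(img8,(~b0).astype(np.uint8)*255,3,cv2.INPAINT_NS).astype(float)
    d=fg-bgl
    return np.clip(((c-bgl)*d).sum(-1)/np.maximum((d*d).sum(-1),1),0,1)
E
python3 run3.py 3 2>/dev/null; python3 run0.py; python3 run1.py
```

```text
[356.98114176 182.11328864] [381.95017744 202.56365729]
spindle px [369.36368091 204.22432107] roi (351, 191, 387, 206)
0.6114229329893115 [620.31 186.54] TCP 619.1342332340995 184.7462298646715
11.147506185059946 [619.83583041 183.02979655]
init [0.44735434 0.17804016 0.0185    ] [0.61543209 0.18197983 0.087     ]
['top'] 29.07 [449.  178.7] -0.1 [1.6]
['top'] 33.96 [620.1 184.9] 24.8 [36.6 18.3 13.6 13.8 27.3  9.2]
['side'] 5.62 [450.9 178.4] -1.0 [-0.1]
['side'] 29.78 [620.  183.5] 25.8 [42.2 13.6  3.4 14.5 26.9  6.7]
['top', 'side'] 38.54 [450.1 178.6] -0.2 [1.1]
['top', 'side'] 68.65 [620.  184.6] 25.2 [41.6 13.4  4.  14.4 26.3  8.6]
```

View pics/f3.png

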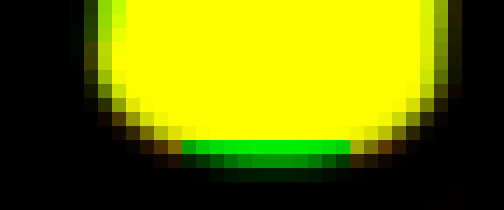

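View pics/fit1.png

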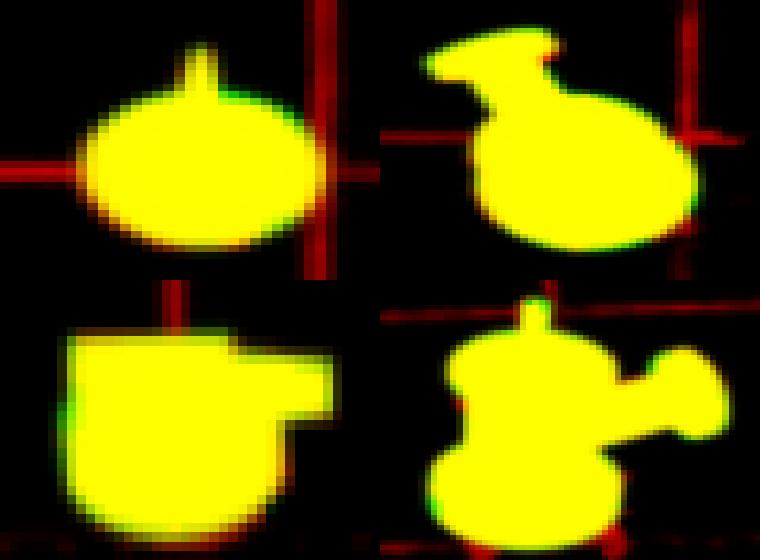

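The side view after the turn puts the knob at x = 620.3 mm against the spindle's 620.0. In y the estimates differ by 1–2 mm, so I'll go by feel: lower to just past the tip and read the force.

Call:
apply_moves(steps=[[[0,0,-0.012],[0,0,0],1],[[0,0,-0.023],[0,0,0],1],[[0,0,-0.025],[0,0,0],1],[[0,0,-0.027],[0,0,0],1],[[0,0,-0.029],[0,0,0],1],[[0,0,-0.029],[0,0,0],1]])

```text
time: 6.85
eef_pos: [0.6196, 0.1848, 0.1458]
orientation: [-180.0, -0.0, 25.5]
ft_force: [0.1, 0.8, -0.5]
grip_width: 0.149
```

```bash
cat > st.py <<'E'
from workcell import telemetry
o=telemetry.observe(); print((o["eef_pos"]*1e3).round(2),o["orientation"].round(2),o["ft_force"].round(2),o["moment"].round(3),o["grip_width"].round(3),o["time"])
E
python3 st.py
python3 - <<'E'
from workcell import telemetry,cams
import cv2,pickle
o=telemetry.observe()
r=cams.read_camera("side"); pickle.dump(dict(r,o=o),open("side4.pkl","wb"))
cv2.imwrite("pics/s4.png",cv2.resize(r["pixels"][160:260,330:410],None,fx=6,fy=6,interpolation=cv2.INTER_CUBIC))
E
```

```text
Traceback (most recent call last):
  File "st.py", line 2, in <module>
    o=telemetry.observe(); print((o["eef_pos"]*1e3).round(2),o["orientation"].round(2),o["ft_force"].round(2),o["moment"].round(3),o["grip_width"].round(3),o["time"])
                                                                                                                                   ^^^^^^^^^^^^^^^^^^^^^
AttributeError: 'float' object has no attribute 'round'
```

View pics/s4.png

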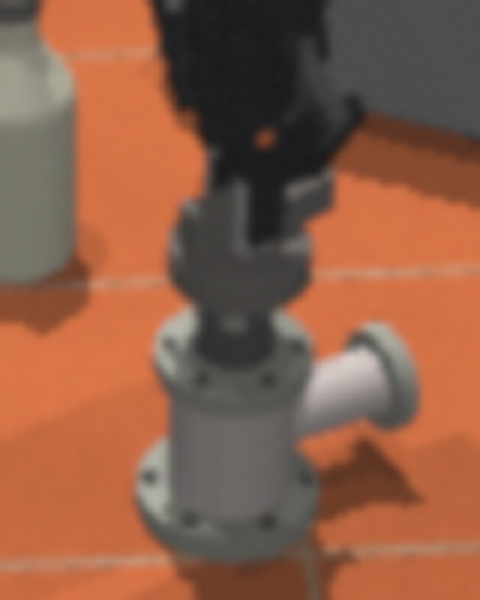

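At z = 145.8 mm the underside is about 2 mm below the tip with no force, so the spindle seems to be entering the bore. I'm continuing down gently.

Call:
apply_moves(steps=[[[0,0,-0.001],[0,0,0],1],[[0,0,-0.002],[0,0,0],1],[[0,0,-0.003],[0,0,0],1],[[0,0,-0.004],[0,0,0],1],[[0,0,-0.004],[0,0,0],1]])

```text
time: 7.52
eef_pos: [0.6196, 0.1848, 0.1417]
orientation: [-180.0, 0.0, 25.5]
ft_force: [0.7, 0.6, -0.9]
grip_width: 0.149
```

```bash
sed -i 's/o\["grip_width"\].round(3)/o["grip_width"]/' st.py; python3 st.py
```

```text
[619.57 184.77 141.7 ] [-179.99    0.     25.49] [ 0.7  0.6 -0.9] [0.204 0.069 0.01 ] 0.14872836083745666 7.525
```

It's 6 mm in with no force. I'll carry on toward home (TCP about 132.6 mm).

Call:
apply_moves(steps=[[[0,0,-0.002],[0,0,0],1],[[0,0,-0.004],[0,0,0],1],[[0,0,-0.006],[0,0,0],1],[[0,0,-0.008],[0,0,0],1],[[0,0,-0.008],[0,0,0],1]])

```text
time: 8.15
eef_pos: [0.6195, 0.1847, 0.1335]
orientation: [-180.0, 0.0, 25.5]
ft_force: [-0.5, 0.6, -2.3]
grip_width: 0.154
```

```bash
python3 st.py
```

```text
[619.52 184.71 133.52] [-1.7999e+02  1.0000e-02  2.5490e+01] [-0.51  0.62 -2.26] [ 0.375  0.034 -0.058] 0.1542246939195365 8.15
```

Now press: first contact is expected at about 132.6 mm and the stop at about 124.6 mm.

Call:
apply_moves(steps=[[[0,0,-0.002],[0,0,0],1],[[0,0,-0.004],[0,0,0],1],[[0,0,-0.005],[0,0,0],1],[[0,0,-0.005],[0,0,0],1]])

```text
time: 8.65
eef_pos: [0.6197, 0.1849, 0.1297]
orientation: [180.0, -0.0, 25.5]
ft_force: [-2.8, 0.1, 7.6]
grip_width: 0.152
```

```bash
python3 st.py
```

```text
[619.74 184.91 129.75] [ 1.7999e+02 -4.0000e-02  2.5490e+01] [-2.82  0.14  7.61] [ 0.08   0.814 -0.025] 0.15168052338124435 8.65
```

Force is 7.6 N at about 2.9 mm of travel, which matches the spring. Continuing to the stop.

Call:
apply_moves(steps=[[[0,0,-0.002],[0,0,0],1],[[0,0,-0.004],[0,0,0],1],[[0,0,-0.005],[0,0,0],1],[[0,0,-0.005],[0,0,0],1]])

```text
time: 9.15
eef_pos: [0.6198, 0.1849, 0.1253]
orientation: [180.0, -0.1, 25.5]
ft_force: [-4.8, -0.3, 11.9]
grip_width: 0.152
```

```bash
python3 st.py
```

```text
[619.8  184.91 125.34] [ 1.7998e+02 -5.0000e-02  2.5490e+01] [-4.82 -0.32 11.89] [-0.076  1.271 -0.014] 0.15230637531639593 9.15
```

Call:
apply_moves(steps=[[[0,0,-0.001],[0,0,0],1],[[0,0,-0.002],[0,0,0],1],[[0,0,-0.002],[0,0,0],1]])

```text
time: 9.52
eef_pos: [0.6199, 0.185, 0.1244]
orientation: [180.0, -0.1, 25.5]
ft_force: [-8.6, -2.1, 18.9]
grip_width: 0.146
```

```bash
python3 st.py
```

```text
[619.9  184.96 124.4 ] [ 1.7995e+02 -8.0000e-02  2.5480e+01] [-8.63 -2.13 18.89] [-0.391  1.96   0.033] 0.1462171183914194 9.525
```

The force has risen to 19 N at 8.2 mm of travel, so it's on the stop. I'll ease the side load, add a little margin, hold and look.

Call:
apply_moves(steps=[[[-0.0004,0,-0.0004],[0,0,0],1],[[-0.0004,0,-0.0007],[0,0,0],1],[[-0.0004,0,-0.0007],[0,0,0],1],[[-0.0004,0,-0.0007],[0,0,0],1],[[-0.0004,0,-0.0007],[0,0,0],1],[[-0.0004,0,-0.0007],[0,0,0],1]])

```text
time: 10.28
eef_pos: [0.6199, 0.1849, 0.1244]
orientation: [179.9, -0.1, 25.5]
ft_force: [-9.0, -2.1, 21.8]
grip_width: 0.15
```

```bash
python3 st.py
python3 - <<'E'
from workcell import cams
import cv2,numpy as np
r=cams.read_camera("side")["pixels"]
a=cv2.resize(r[160:260,330:410],None,fx=4.8,fy=4.8,interpolation=cv2.INTER_CUBIC)
b=cv2.resize(r[130:430,200:450],(400,480))
cv2.imwrite("pics/s5.png",np.hstack([a,b]))
E
python3 st.py
```

```text
[619.9  184.94 124.37] [ 1.7993e+02 -1.4000e-01  2.5470e+01] [-9.02 -2.14 21.75] [-0.525  2.032 -0.014] 0.15008313670599902 10.275
[619.9  185.01 124.35] [ 1.7993e+02 -1.4000e-01  2.5470e+01] [-7.94 -1.99 22.25] [-0.481  2.034  0.034] 0.14879409503583224 10.325
```

View pics/s5.png

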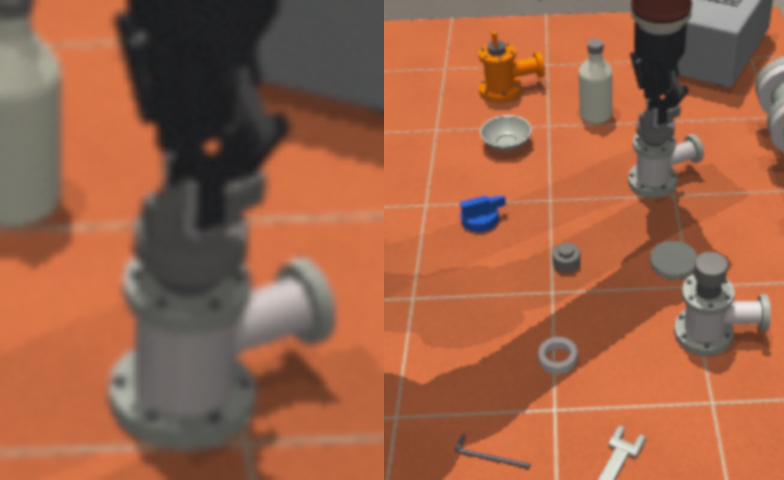

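The image shows the knob low over the bonnet (skirt at about (190,245) in the left crop), its nose pointing the same way as the side port. Nothing else looks disturbed. The last readings are stable, so I'm handing in.

```bash
python3 -c "
from workcell import bot; print(bot.finish_job())"; python3 st.py
```

```text
the job is handed in; nothing more can be done
None
the job is handed in; nothing more can be done
```

I fitted the grey pointer knob onto the bare D-spindle and pressed it down to the spring's stop. The job is handed in with the gripper still closed on the bar, holding it down, about 10 s into the 45 s.

- **Fit:** The knob is turned to 25.5°, against 25.2–25.8° measured for the valve's side port and flat. It slid onto the spindle with almost no force until it was seated.
- **Press:** Resistance began where the knob should be home and followed the spring's figures (7.6 N about 3 mm down, 11.9 N about 7 mm down). At the end it held steady at about 22 N with no further travel.
- **Height check:** The knob's underside worked out at 104.3 mm. 104.5 mm is expected when it is fully home on the stop.
- **Bystanders:** In the last picture the other valve and the other things nearby looked undisturbed.

**What disagreed:**
- While the knob was held above the spindle, the side camera put it 2–3 mm off in y compared with the arm's own reading. I relied on the arm and on feel, and the knob went straight on.
- A side force of about 8–9 N remains at the stop; a 0.4 mm shift back did not remove it.

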